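# Taper gauge held snug in a gap

### The job

Take the taper gauge out of its stand by its handle and slide its blade straight down into the gap between the two upright plates of the gap fixture until it drags snugly on both plates (stop when about 8 N of push is needed). Finish while still holding the gauge by the handle at that depth, upright and still, so that the gap can be read off its scale: do not let go. Work gently: never force the blade in hard, do not shove the fixture along the desk, and leave the other things alone.

Things in the scene. Friction and masses are not known exactly. Their poses are not given: they have to be found in the camera images.
- gauge: taper gauge, 90 g, hanging upright in its stand. Origin: centre of the blade's tip (lowest point); z up along the blade, x along its width, y its thickness. Steel blade 80 long, 18 wide, 2.5 mm thick at the tip, evenly growing to 10.5 mm at its top; above it a steel collar 30 (x) x 18 (y) x 5 mm and a black handle 28 (x) x 16 (y) x 41 mm. The collar rests on the stand's top
- gauge_handle (a point): middle of the gauge's black handle, 106 mm above the tip and 26 mm above the underside of the collar; grip here, across 16 mm (y) or 28 mm (x)
- stand: aluminium bridge stand fixed to the desk, foot 56 (x) x 70 (y) mm, top plate 56 x 54 mm at 90 mm height with a slot through which the blade hangs, tip 10 mm above the desk. Lift the gauge straight up by over 85 mm to clear it. Origin: centre of its underside
- fixture: gap fixture, 1.6 kg, loose on the desk: steel base 74 (x) x 126 (y) x 8 mm, on it a floating head with two upright aluminium plates 40 mm wide (x) that face one another along y, the gap open at the top and both sides. The head gives way up to 5 mm each way along y (0.15 N per mm), so it centres itself on the blade. y points from the fixed to the sprung plate, z up; origin under the base
- fixed_plate: the rigid (fixed) upright plate on the fixture's head, 10 mm thick, on the -y side with two ribs behind it; origin on the plane of its inner face, at desk level
- fixed_edge (a point): middle of the inner upper edge of the fixed plate, 75 mm above the desk, axes as the fixture's; above it the plate's lip flares outward at 35 degrees from vertical up to about 83 mm, as a funnel
- spring_plate: sprung upright plate on the fixture's head, 8 mm thick, two spring pins behind it; origin on the plane of its inner face, at desk level. At rest the gap to the fixed plate is 4 to 7 mm, different each time. It gives way along +y by up to 6 mm, pushing back with 3 N at first and 5 N more for each mm; friction on the blade is about 0.6
- spring_edge (a point): middle of the inner upper edge of the sprung plate, 75 mm above the desk; the lip above flares outward in the same way. The middle of the gap is halfway between fixed_edge and spring_edge; the blade touches both plates at these two edges.
- alu_puck: bystander: plain aluminium puck, 36 mm across, 22 mm high
- brass_bush: bystander: brass flanged bush, 31 mm across, 29 mm high
- tape_roll: bystander: roll of black tape lying flat, 62 mm across, 19 mm high
- screwdriver_2: bystander: screwdriver lying on the desk, 150 mm long

How it is judged (in metres and radians):
On the way, in this order (a step that is already met when the one before it is completed fails the run):
1. the gauge is lifted out of its stand in the fingers, its tip more than 95 mm above the desk (height (world z) of gauge above 0.095 m and contact force between the fingers and gauge above 1 N), for 0.2 s.
2. the blade's tip is between the two plates, more than 5 mm below their inner upper edges (x of gauge in the frame of fixed_edge between -0.012 and 0.012 m and y of gauge in the frame of fixed_edge between -0.001 and 0.012 m and z of gauge in the frame of fixed_edge below -0.005 m), for 0.1 s.
At the end, for the whole second after the job is handed in: Fingers hold the gauge still, tip 12-70 mm below the plates' inner upper edges, within 12 mm of their middle; it presses the sprung plate with 4-13 N, the fixed one with over 1.5 N; upright within 0.15 rad, square to the plates within 0.2 rad; the fixture flat (0.05 rad) (x of gauge in the frame of fixed_edge between -0.012 and 0.012 m and y of gauge in the frame of fixed_edge between -0.001 and 0.012 m and z of gauge in the frame of fixed_edge between -0.07 and -0.012 m and contact force between gauge and spring_plate between 4 and 13 N and contact force between gauge and fixed_plate above 1.5 N and contact force between the fingers and gauge above 2 N and angle between gauge's own z axis and vertical below 0.15 rad and angle between the y axis of gauge and the y axis of fixture, either way round below 0.2 rad and angle between fixture's own z axis and vertical below 0.05 rad and linear speed of gauge below 0.01 m/s); the arm keeps its last pose, push and grip.
It fails at once if the blade is forced: more than 22 N between gauge and sprung plate (contact force between gauge and spring_plate above 22 N).
It fails at once if the blade is forced: more than 40 N between gauge and fixed plate (contact force between gauge and fixed_plate above 40 N).
It fails at once if the fixture is shoved more than 20 mm (distance of fixture from where it was at the start of the episode above 0.02 m).
It fails at once if the puck, bush, tape roll or screwdriver is moved more than 20 mm (distance of any of alu_puck, brass_bush, tape_roll, screwdriver_2 from where it was at the start of the episode above 0.02 m).
It also fails if it takes over 42 s, if anything falls off the work surface, if the arm or the gripper's body presses on something with over 40 N, if the wrist force passes 120 N, or if a joint passes its speed limit or range.

### The arm

A 6-joint arm with a two-finger parallel gripper is mounted at the origin on a cart in front of the work surface, level with it; the furniture and walls round the work are solid. World frame = base frame: x ahead of the robot, y to its left, z up, the work surface at z = 0. Lengths are in mm, angles in rad, forces in N, time in s.
With the tool pointing down it reaches from about 300 to 775 mm from the base axis. Payload 14.6 kg.
Tool frame: the origin (TCP) lies midway between the tips of the shut fingers; the grasp point (between the pads) lies behind it (manip.grip_depth is the z of the grasp point in the tool frame, in mm); z points along the fingers, y is the line along which they close (so a half turn about z gives the same grasp; the last joint's range is limited). The gripper opens to 94 mm and grips with 3 to 60 N. Pads are 16 mm wide; open, the fingers measure 119 mm over their backs; the gripper's body (75 mm by 177 mm) begins 78 mm behind the grasp point.
Start: joints at [-1.325, 0.3, 1.521, -0, 1.321, -0.067], TCP at [169.241, -523.304, 205.446] pointing down, gripper open.
Joint ranges: [-3.03, 3.03], [-0.79, 2.21], [0.23, 2.52], [-1.04, 4.18], [0, 3.07], [-2.55, 2.55]. Speed limits (rad/s): [2.22, 2.22, 2.57, 3.14, 3.14, 3.14].

### API

Orientations are given as [roll, pitch, yaw] about the fixed x, y, z axes, in that order (R = Rz(yaw) Ry(pitch) Rx(roll)).
In Python, from cell import manip, imaging, order gives the robot as it stands (manip), with the cameras (imaging) and the job (order).
- The arm moves only by the shell command python3 nudge.py FILE [OPENING] [FORCE], which reads ROWS from the file FILE. ROWS is a JSON list that holds a single list of rows (three levels of brackets), with 1 to 5 rows, each of 6 numbers: dx, dy, dz in parts of the range, where 1.0 means 25 cm, then a rotation vector rx, ry, rz in shares of 4 rad (1.0 is 4 rad); each row is the pose to reach, as a shift and turn from the pose commanded when the command began, along the tool's axes at that moment; what a row does not reach only later rows make up. A row lasts 1/10 s, in which the tool goes at most 50 mm and 0.15 rad, less where a joint would pass 70% of its speed; a pose out of reach is approached as far as the arm can. OPENING is the finger opening in mm, set as the command begins (- or left out keeps the last). The fingers move at their own pace and stop on an object; FORCE is the grip in N (left out, the last holds). Time passes only in rows, so rows that do not move let the fingers close. It prints the time, the measured TCP pose, the force, the opening and the grip force at its end. No shift or turn number may pass 1 either way. Input that does not fit is refused with a message, and nothing moves.
- manip.read_state(): the state, without advancing time (a new reading comes with each control period).
- imaging.camera(name): name is "scene" or "top" or "wrist"; returns (picture, depth): 480x640x3 uint8, red, green, blue; 480x640 float32, mm along the optical axis (not along the pixel's ray), 0 where there is no reading.
- imaging.camera_info(name): a dict with "K" (3x3 intrinsics, pixels), "rvec" (rotation vector, rad) and "tvec" (3), from world to camera coordinates, as OpenCV has them; the wrist camera has in their place "mount" (4x4, takes a point from camera to tool coordinates, whose origin is the TCP and whose axes are the flange's). Camera axes: x right, y down, z forward; pixel columns grow to the right and rows downward; lengths in mm; the calibration is good to about 2 mm. A picture is of the moment at which its call begins: read the wrist's pose just before it. camera_info takes no time and is no camera call.
- order.sign_off(): hands the job in; it is judged then, once.
The state is a dict: "clock": time; "joints": joint angles; "qd": joint speeds; "effort": joint torques, N m; "eef_pos": TCP position; "eef_rot": TCP orientation; "wrist_force": force on the tool from outside, world axes, zero at the start; "moment": the same for the moment, N m; "finger_gap": finger opening in mm; "finger_force": force on a finger pad.
Only numpy, scipy, OpenCV 4.12 (cv2) and the standard library are available. Lean on these libraries where they do the work, as an engineer would, in place of code of your own. Each camera call takes 0.05 s, during which the arm holds its last target. There are 200 camera calls.

## Working session

There is one attempt and no reset: what is moved stays moved. The work goes in short steps, Python scripts to look and compute and a shell command to move; the robot and the scene stay as the last step left them, time stands still between calls to the robot, and variables do not carry over. Pictures are saved under pics/ and viewed, at most 10 in all, crops included, and the job is handed in when it is done.

```bash
ls; mkdir -p pics; cat > h.py <<'E'
import numpy as np, cv2
from cell import manip, imaging, order
def cam(n):
    s=manip.read_state(); p,d=imaging.camera(n); i=imaging.camera_info(n); K=np.array(i["K"],float)
    if n=="wrist":
        M=np.array(i["mount"]); from scipy.spatial.transform import Rotation as R
        T=np.eye(4); T[:3,:3]=R.from_euler('xyz',s["eef_rot"]).as_matrix(); T[:3,3]=s["eef_pos"]; W=T@M
    else:
        T=np.eye(4); T[:3,:3]=cv2.Rodrigues(np.array(i["rvec"],float))[0]; T[:3,3]=np.ravel(i["tvec"]); W=np.linalg.inv(T)
    return p,d,K,W
def cloud(d,K,W):
    v,u=np.mgrid[:d.shape[0],:d.shape[1]]
    c=np.stack([(u-K[0,2])*d/K[0,0],(v-K[1,2])*d/K[1,1],d],-1)
    w=c@W[:3,:3].T+W[:3,3]; w[d<=0]=np.nan; return w
def save(n,p): cv2.imwrite("pics/"+n+".png",cv2.cvtColor(p,cv2.COLOR_RGB2BGR))
E
python3 - <<'E'
from h import *
for n in("top","scene"):
    p,d,K,W=cam(n); save(n+"0",p); np.savez("/tmp/"+n,p=p,d=d,K=K,W=W); print(n,W[:3,3],W[:3,2],(d>0).mean())
print(manip.grip_depth,manip.read_state())
E
```

```text
cell.py
nudge.py
pics
top [343.80966357 112.30322771 996.87720404] [ 0.20746434 -0.00553043 -0.97822695] 0.9961588541666667
scene [ 20.81311189 666.66137674 628.31910022] [ 0.52708653 -0.611115   -0.59052371] 0.9961848958333334
-18.8 {'clock': 0.1, 'joints': array([-1.32458615e+00,  3.00406887e-01,  1.52152970e+00, -3.64130694e-05,
        1.32072492e+00, -6.65783099e-02]), 'qd': array([-1.10032421e-03, -5.81485775e-04, -8.97470675e-04,  1.00950632e-03,
       -3.65730934e-04, -5.46534331e-05]), 'effort': array([ 4.39699750e-05, -5.32644546e+01, -3.53284585e+01,  7.09307310e-02,
        2.34470156e-02, -5.96425139e-05]), 'eef_pos': array([ 169.18106172, -523.07280298,  204.9432963 ]), 'eef_rot': array([-3.14052383e+00, -3.59169929e-05,  3.12797496e-01]), 'wrist_force': array([-0.35590465,  0.13379139,  0.27805411]), 'moment': array([ 0.00901393, -0.01199308, -0.03220873]), 'finger_force': 0.0, 'finger_gap': 93.6671153241333}
```

View pics/top0.png

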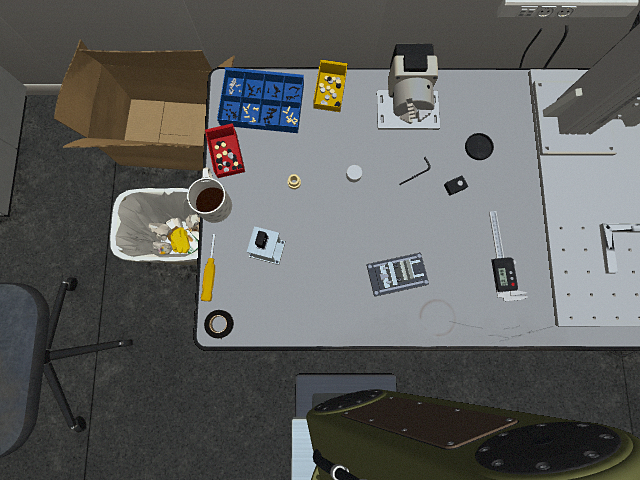

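View pics/scene0.png

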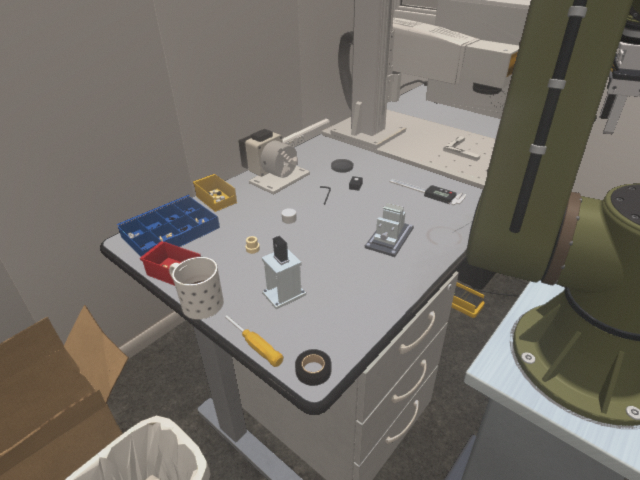

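The top view shows the stand with its black handle at (262,240) and the fixture at (398,273). The bystanders sit clear of both. Next I measure both from depth.

```bash
python3 - <<'E'
from h import *
z=np.load("/tmp/top.npz"); w=cloud(z["d"],z["K"],z["W"]); p=z["p"].astype(int)
def box(m,n):
    q=w[m]; r=cv2.minAreaRect(q[:,:2].astype(np.float32)); print(n,m.sum(),np.median(q,0).round(1),np.round(r[0],1),np.round(r[1],1),round(r[2],1))
R=np.zeros(w.shape[:2],bool)
S=R.copy(); S[215:275,235:295]=1
F=R.copy(); F[240:305,355:440]=1
print("desk z",np.nanmedian(w[F][:,2]), np.nanmedian(w[S][:,2]))
h=w[...,2]
box(S&(h>115),"handle"); box(S&(h>82)&(h<97),"standtop"); box(S&(h>2)&(h<14),"foot")
box(F&(h>4)&(h<100),"fixture"); box(F&(h>60),"plates")
a=cv2.resize(z["p"][205:310,225:445],None,fx=3.5,fy=3.5,interpolation=cv2.INTER_CUBIC); save("crop",a)
E
```

```text
desk z 2.160756919940468 1.8371685545924947
handle 143 [510.5 218.3 136.1] [512.  219.2] [17.2 28.5] 75.7
standtop 544 [507.  213.3  91. ] [512.1 219.1] [54.7 56.7] 75.8
foot 918 [516.1 202.3   3.2] [522.9 225.8] [137.7 136.3] 0.6
fixture 2024 [450.4 -69.2  13.4] [460.1 -74.8] [190.6 144.6] 89.5
plates 349 [454.1 -73.   73.9] [453.7 -69.9] [49.6 44.6] 11.9
```

View pics/crop.png

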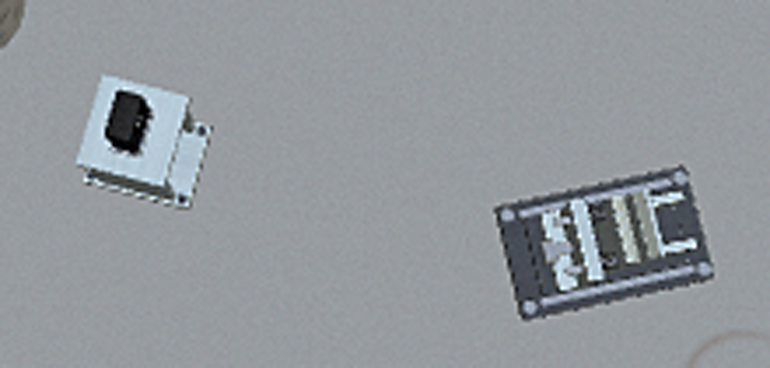

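The crop confirms it: ribs on the right of the fixture (the fixed plate, world -y) and spring pins on the left. The gauge's x axis is at about -14° and the fixture's at about +12°. I go over the fixture first for a wrist view.

```bash
cat >> h.py <<'E'
def go(x,y,z,yaw):
    from scipy.spatial.transform import Rotation as R
    s=manip.read_state(); A=R.from_euler('xyz',s["eef_rot"]); t=A.inv().apply(np.array([x,y,z])-s["eef_pos"])
    r=(A.inv()*R.from_euler('xyz',[np.pi,0,yaw])).as_rotvec(); print("shift",t.round(2),"rot",r.round(4),"clock",s["clock"],"j",s["joints"].round(2))
E
python3 -c "
from h import *
print(imaging.camera_info('wrist')); go(420,-70,290,0.208)"
```

```text
{'K': array([[397.55120811,   0.        , 319.67729394],
       [  0.        , 397.55120811, 233.74650952],
       [  0.        ,   0.        ,   1.        ]]), 'mount': array([[-6.23195331e-04, -9.68070076e-01, -2.50678957e-01,
         7.11442237e+01],
       [ 9.99999799e-01, -5.73513919e-04, -2.71237533e-04,
        -5.50040230e-02],
       [ 1.18809068e-04, -2.50679076e-01,  9.68070239e-01,
        -1.78814925e+02],
       [ 0.00000000e+00,  0.00000000e+00,  0.00000000e+00,
         1.00000000e+00]])}
shift [ 378.07 -354.    -84.66] rot [-0.0011  0.      0.1048] clock 0.1 j [-1.32  0.3   1.52 -0.    1.32 -0.07]
```

Careful with the scale: shifts go in shares of 25 cm and turns go in shares of 4 rad. That gives: 180 mm / 250 = 0.72, -169 mm / 250 = -0.676, 0.105 rad / 4 = 0.0263.

```bash
echo '[[[0.144, -0.136, -0.16, 0, 0, 0.005], [0.288, -0.272, -0.34, 0, 0, 0.0125], [0.432, -0.404, -0.34, 0, 0, 0.02], [0.576, -0.54, -0.34, 0, 0, 0.025], [0.72, -0.676, -0.34, 0, 0, 0.0263]]]' > next.json && python3 nudge.py next.json
echo '[[[0.144, -0.136, 0, 0, 0, 0], [0.288, -0.272, 0, 0, 0, 0], [0.432, -0.404, 0, 0, 0, 0], [0.576, -0.54, 0, 0, 0, 0], [0.72, -0.676, 0, 0, 0, 0]]]' > next.json && python3 nudge.py next.json
python3 -c "
from h import *
go(420,-70,290,0.208)"
```

```text
clock: 0.6
eef_pos: [278.0, -325.4, 290.3]
eef_rot: [3.141, -0.0, 0.206]
wrist_force: [1.6, 0.1, 0.1]
finger_gap: 94.1
finger_force: 0.0
clock: 1.1
eef_pos: [419.4, -122.6, 289.8]
eef_rot: [3.141, -0.0, 0.208]
wrist_force: [-0.2, -1.0, -0.2]
finger_gap: 93.9
finger_force: 0.0
shift [ 11.41 -51.37  -0.21] rot [ 0.0001 -0.0001 -0.0003] clock 1.1 j [-0.37 -0.01  1.68 -0.    1.47  0.99]
```

To row units: -48 mm / 250 = -0.192, 11 mm / 250 = 0.044.

```bash
echo '[[[0.044, -0.192, 0, 0, 0, 0], [0.044, -0.192, 0, 0, 0, 0], [0.044, -0.192, 0, 0, 0, 0]]]' > next.json && python3 nudge.py next.json
python3 - <<'E'
from h import *
p,d,K,W=cam("wrist"); save("w1",p); np.savez("/tmp/w1",p=p,d=d,K=K,W=W); w=cloud(d,K,W)
print(np.nanmedian(w[...,2]),W)
E
```

```text
clock: 1.4
eef_pos: [419.6, -74.7, 289.7]
eef_rot: [-3.142, 0.0, 0.21]
wrist_force: [0.1, 0.2, 0.2]
finger_gap: 93.8
finger_force: 0.0
-0.15060671417131744 [[ 2.08045155e-01 -9.46803189e-01 -2.45521762e-01  4.89301250e+02]
 [-9.78119203e-01 -2.01434757e-01 -5.20275293e-02 -5.99539383e+01]
 [-1.96785938e-04  2.50973626e-01 -9.67993905e-01  4.68459360e+02]
 [ 0.00000000e+00  0.00000000e+00  0.00000000e+00  1.00000000e+00]]
```

View pics/w1.png

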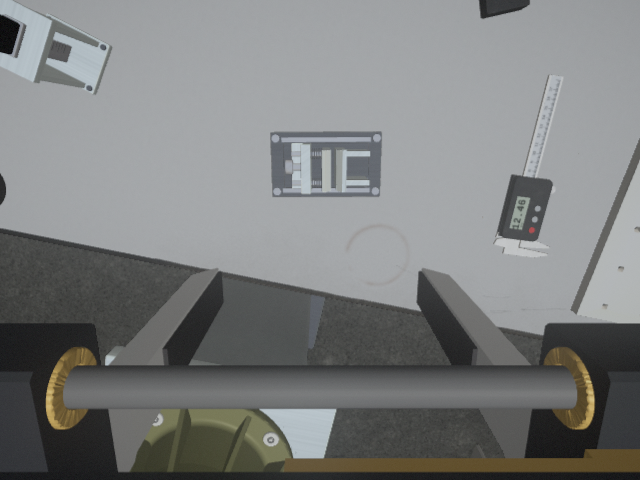

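The fixture spans (270,131)-(382,197) and sits square in the picture, so its yaw is about 0.21. Next I take a height profile across the plates.

```bash
python3 - <<'E'
from h import *
z=np.load("/tmp/w1.npz"); w=cloud(z["d"],z["K"],z["W"]); p=z["p"]
# base outline yaw
m=np.zeros(w.shape[:2],bool); m[125:205,262:392]=1
# dark-ish and height 3..14
b=m&(w[...,2]>4); q=w[b]; lo=q[q[:,2]<13]; r=cv2.minAreaRect(lo[:,:2].astype(np.float32)); print("base",r)
yaw=.21; ex=np.array([np.cos(yaw),np.sin(yaw)]); ey=np.array([-np.sin(yaw),np.cos(yaw)])
c=np.array(r[0]); 
for v in(155,162,168,175):
    print("row",v)
    for u in range(292,352):
        t=w[v,u]; print(u,"y%.1f z%.1f rgb%s"%((t[:2]-c)@ey,t[2],p[v,u]),end=" | ") if v in(162,) else None
hi=m&(w[...,2]>60); q=w[hi]; L=np.stack([(q[:,:2]-c)@ex,(q[:,:2]-c)@ey,q[:,2]],1)
for h in range(62,92,2):
    s=L[abs(L[:,2]-h)<1]; 
    if len(s): print(h,len(s),s.min(0).round(1),s.max(0).round(1))
save("w1c",cv2.resize(p[125:205,262:392],None,fx=6,fy=6,interpolation=cv2.INTER_CUBIC))
E
```

```text
base ((454.063232421875, -74.21865844726562), (74.0835952758789, 126.02742004394531), 12.083037376403809)
row 155
row 162
292 y36.6 z33.8 rgb[128 130 134] | 293 y36.4 z20.2 rgb[168 175 182] | 294 y35.2 z21.7 rgb[184 195 201] | 295 y34.1 z21.9 rgb[189 200 205] | 296 y33.0 z21.3 rgb[190 200 207] | 297 y31.9 z21.5 rgb[188 199 204] | 298 y30.8 z21.5 rgb[187 198 203] | 299 y29.7 z21.4 rgb[187 198 204] | 300 y28.5 z21.4 rgb[150 159 163] | 301 y25.5 z62.1 rgb[178 188 194] | 302 y24.6 z61.6 rgb[182 193 198] | 303 y23.6 z61.0 rgb[181 191 197] | 304 y22.5 z62.2 rgb[181 191 197] | 305 y21.5 z61.3 rgb[182 193 199] | 306 y20.5 z61.3 rgb[183 194 200] | 307 y19.5 z60.4 rgb[183 194 200] | 308 y18.5 z61.4 rgb[184 195 200] | 309 y17.5 z61.8 rgb[184 194 201] | 310 y16.5 z59.6 rgb[148 155 156] | 311 y16.5 z13.7 rgb[117 120 120] | 312 y15.4 z13.2 rgb[100 105 111] | 313 y14.3 z10.7 rgb[ 99 103 109] | 314 y13.1 z13.9 rgb[ 97 100 107] | 315 y12.0 z12.4 rgb[ 99 103 109] | 316 y10.9 z11.7 rgb[ 99 103 110] | 317 y9.7 z12.5 rgb[ 96 100 107] | 318 y8.6 z12.7 rgb[ 97 103 109] | 319 y7.5 z12.0 rgb[ 98 103 108] | 3
[... 918 characters left out ...]
3.0 z13.2 rgb[154 164 170] | 347 y-24.2 z13.3 rgb[108 115 122] | 348 y-25.3 z13.0 rgb[ 99 104 111] | 349 y-26.4 z13.0 rgb[100 105 111] | 350 y-27.6 z12.3 rgb[ 99 104 110] | 351 y-28.6 z13.8 rgb[100 104 112] | row 168
row 175
62 313 [-24.7  16.5  61. ] [24.6 26.5 63. ]
64 15 [-14.2  -2.6  63. ] [23.6 25.6 64.8]
66 2 [19.8  2.4 65.2] [19.9  4.4 66.9]
68 15 [ 19.9 -18.3  67.1] [20.   3.4 68.5]
72 1 [ 16.3 -19.   73. ] [ 16.3 -19.   73. ]
74 71 [-19.9 -19.   73.2] [19.2 -2.5 75. ]
76 124 [-19.4 -19.   75. ] [19.4 -1.4 77. ]
78 111 [-19.4 -13.2  77. ] [19.4  4.5 79. ]
80 195 [-19.8 -18.   79. ] [19.6  4.5 81. ]
82 264 [-19.8 -17.8  81. ] [19.6  4.5 83. ]
84 32 [-17.5 -16.7  83. ] [19.7  3.5 84.5]
```

View pics/w1c.png

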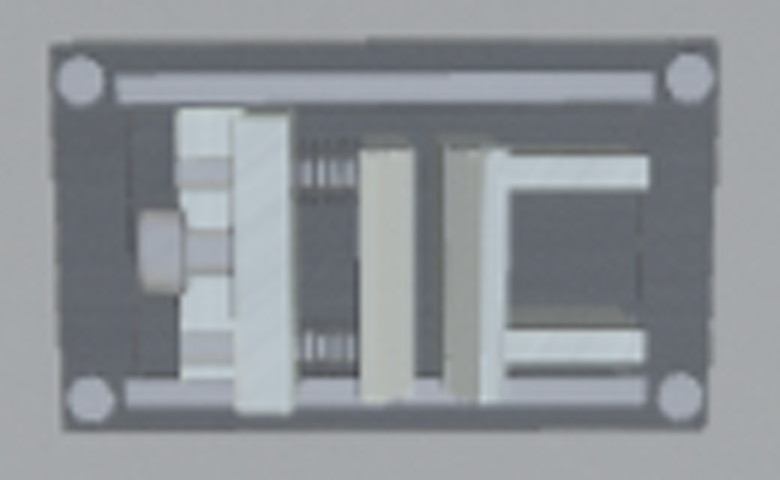

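The plates are centred at about (455.4, -80.5), with yaw 0.211 and a gap of about 5.5 mm. Now to the gauge.

```bash
python3 -c "
from h import *
go(500,219,250,-0.25)"
```

```text
shift [ 139.6  -271.65   39.64] rot [2.000e-04 1.000e-04 4.583e-01] clock 1.45 j [-0.26 -0.04  1.71 -0.    1.47  1.1 ]
```

To row units: -215 mm / 250 = -0.86, -172 mm / 250 = -0.688, 0.458 rad / 4 = 0.1145.

```bash
echo '[[[0.088, -0.172, 0.032, 0, 0, 0.025], [0.176, -0.344, 0.064, 0, 0, 0.05], [0.264, -0.516, 0.096, 0, 0, 0.075], [0.352, -0.688, 0.128, 0, 0, 0.1], [0.44, -0.86, 0.156, 0, 0, 0.1145]]]' > next.json && python3 nudge.py next.json
python3 -c "
from h import *
go(500,219,250,-0.25)"
```

```text
clock: 1.95
eef_pos: [483.7, 158.0, 250.3]
eef_rot: [3.141, -0.0, -0.257]
wrist_force: [1.3, -1.2, -0.0]
finger_gap: 94.1
finger_force: 0.0
shift [  0.3  -63.15   0.33] rot [ 0.0002 -0.0001 -0.0068] clock 1.95 j [ 0.24  0.18  1.57 -0.    1.4   2.07]
```

To row units: -59 mm / 250 = -0.236, -30 mm / 250 = -0.12.

```bash
echo '[[[0, -0.12, 0, 0, 0, 0], [0, -0.236, 0, 0, 0, 0], [0, -0.236, 0, 0, 0, 0], [0, -0.236, 0, 0, 0, 0]]]' > next.json && python3 nudge.py next.json
python3 - <<'E'
from h import *
p,d,K,W=cam("wrist"); save("w2",p); w=cloud(d,K,W); h=w[...,2]
near=np.hypot(w[...,0]-512,w[...,1]-219)<60
dark=p.max(2)<90
for n,m in(("handletop",near&(h>130)&(h<142)),("dark",near&dark&(h>132)),("standtop",near&(h>84)&(h<93)&(p.min(2)>120))):
    q=w[m]; r=cv2.minAreaRect(q[:,:2].astype(np.float32)); print(n,m.sum(),np.median(q[:,2]),np.round(r[0],1),np.round(r[1],1),round(r[2],2))
go(512,219,97.2,-0.25)
E
```

```text
clock: 2.35
eef_pos: [498.0, 213.6, 250.3]
eef_rot: [3.141, 0.001, -0.251]
wrist_force: [0.3, 0.1, 1.0]
finger_gap: 93.9
finger_force: 0.0
handletop 769 135.31605443922763 [511.4 219. ] [16.  27.9] 75.08
dark 33599 362.5094982252384 [509.2 218.3] [116.5  46. ] 74.71
standtop 3017 89.50321265384747 [511.3 219.2] [54.1 56. ] 75.03
shift [ 12.29  -9.07 153.34] rot [ 0.0005  0.0003 -0.0019] clock 2.4 j [ 0.34  0.25  1.48 -0.    1.41  2.16]
```

View pics/w2.png

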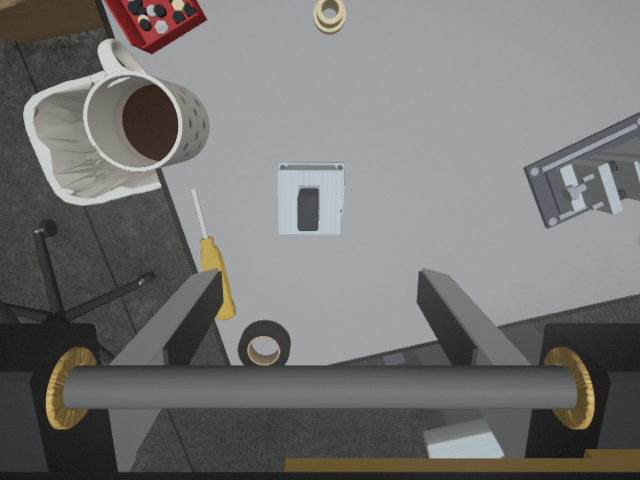

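The handle is at (308,208) in the wrist picture, which puts the gauge at (511.4, 219.0) with yaw -0.261. The mug, screwdriver and tape are all clear of the fingers.

To row units: 100 mm / 250 = 0.4, 60 mm / 250 = 0.24, 0.01 rad / 4 = 0.0025.

```bash
python3 -c "
from h import *
go(511.4,219,97.2,-0.261)"
echo '[[[0.048, -0.02, 0.08, 0, 0, 0.0025], [0.048, -0.036, 0.24, 0, 0, 0.0025], [0.048, -0.036, 0.4, 0, 0, 0.0025], [0.048, -0.036, 0.4, 0, 0, 0.0025], [0.048, -0.036, 0.4, 0, 0, 0.0025]]]' > next.json && python3 nudge.py next.json 60
python3 -c "
from h import *
go(511.4,219,97.2,-0.261)"
```

```text
shift [ 11.71  -8.92 153.34] rot [0.0005 0.0003 0.0091] clock 2.4 j [ 0.34  0.25  1.48 -0.    1.41  2.16]
clock: 2.9
eef_pos: [511.9, 219.7, 152.1]
eef_rot: [-3.141, -0.0, -0.262]
wrist_force: [-0.2, -0.4, -0.3]
finger_gap: 60.9
finger_force: 0.0
shift [-0.32  0.77 54.89] rot [-0.0002 -0.0003 -0.0006] clock 2.9 j [ 0.34  0.36  1.56 -0.    1.21  2.17]
```

To row units: 54 mm / 250 = 0.216, 45 mm / 250 = 0.18.

```bash
echo '[[[0, 0.0028, 0.1, 0, 0, 0], [0, 0.0028, 0.18, 0, 0, 0], [0, 0.0028, 0.216, 0, 0, 0], [0, 0.0028, 0.216, 0, 0, 0], [0, 0.0028, 0.216, 0, 0, 0]]]' > next.json && python3 nudge.py next.json
python3 -c "
from h import *
go(511.4,219,97.2,-0.261)"
```

```text
clock: 3.4
eef_pos: [512.1, 220.1, 98.6]
eef_rot: [-3.14, -0.002, -0.26]
wrist_force: [-0.2, 0.4, -0.4]
finger_gap: 59.9
finger_force: 0.0
shift [-0.38  1.19  1.45] rot [-0.0014 -0.002   0.0006] clock 3.4 j [0.34 0.42 1.61 0.   1.1  2.17]
```

To row units: 1 mm / 250 = 0.004, 0.8 mm / 250 = 0.0032.

```bash
echo '[[[0, 0.004, 0.0032, 0, 0, 0], [0, 0.004, 0.0032, 0, 0, 0]]]' > next.json && python3 nudge.py next.json 26
echo '[[[0, 0, 0, 0, 0, 0], [0, 0, 0, 0, 0, 0], [0, 0, 0, 0, 0, 0], [0, 0, 0, 0, 0, 0], [0, 0, 0, 0, 0, 0]]]' > next.json && python3 nudge.py next.json 8 20
echo '[[[0, 0, 0, 0, 0, 0], [0, 0, 0, 0, 0, 0], [0, 0, 0, 0, 0, 0], [0, 0, 0, 0, 0, 0], [0, 0, 0, 0, 0, 0]]]' > next.json && python3 nudge.py next.json 8 45
python3 -c "
from h import *
go(511.4,219,97.2,-0.261)"
```

```text
clock: 3.6
eef_pos: [511.3, 219.0, 96.9]
eef_rot: [-3.141, -0.001, -0.26]
wrist_force: [-0.5, -0.8, 0.1]
finger_gap: 47.2
finger_force: 0.0
clock: 4.1
eef_pos: [511.0, 219.0, 96.0]
eef_rot: [-3.142, 0.0, -0.26]
wrist_force: [-0.9, 0.4, 0.4]
finger_gap: 15.8
finger_force: 20.0
clock: 4.6
eef_pos: [511.0, 219.0, 96.0]
eef_rot: [-3.141, -0.0, -0.26]
wrist_force: [-0.4, -0.2, 0.7]
finger_gap: 15.6
finger_force: 45.0
shift [ 0.41 -0.1  -1.19] rot [-0.0001 -0.      0.0008] clock 4.6 j [0.34 0.43 1.62 0.   1.1  2.17]
```

Gripped on 16 mm. I lift straight up 110 mm.

To row units: -120 mm / 250 = -0.48, -95 mm / 250 = -0.38.

```bash
echo '[[[0, 0, -0.04, 0, 0, 0], [0, 0, -0.14, 0, 0, 0], [0, 0, -0.26, 0, 0, 0], [0, 0, -0.38, 0, 0, 0], [0, 0, -0.48, 0, 0, 0]]]' > next.json && python3 nudge.py next.json
echo '[[[0, 0, -0.02, 0, 0, 0], [0, 0, -0.02, 0, 0, 0], [0, 0, -0.02, 0, 0, 0]]]' > next.json && python3 nudge.py next.json
python3 - <<'E'
from h import *
p,d,K,W=cam("scene"); save("s2",cv2.resize(p[120:320,200:440],(720,600)))
go(455.4,-80.5,221,0.211)
E
```

```text
clock: 5.1
eef_pos: [511.0, 218.9, 218.3]
eef_rot: [-3.141, -0.001, -0.26]
wrist_force: [-0.1, 0.2, -1.3]
finger_gap: 16.0
finger_force: 45.0
clock: 5.4
eef_pos: [510.5, 218.8, 219.6]
eef_rot: [3.14, 0.002, -0.26]
wrist_force: [-0.3, -0.2, -0.6]
finger_gap: 15.7
finger_force: 45.0
shift [ 23.77 303.38  -1.19] rot [ 0.0008  0.0022 -0.4712] clock 5.45 j [0.34 0.3  1.48 0.   1.36 2.17]
```

View pics/s2.png

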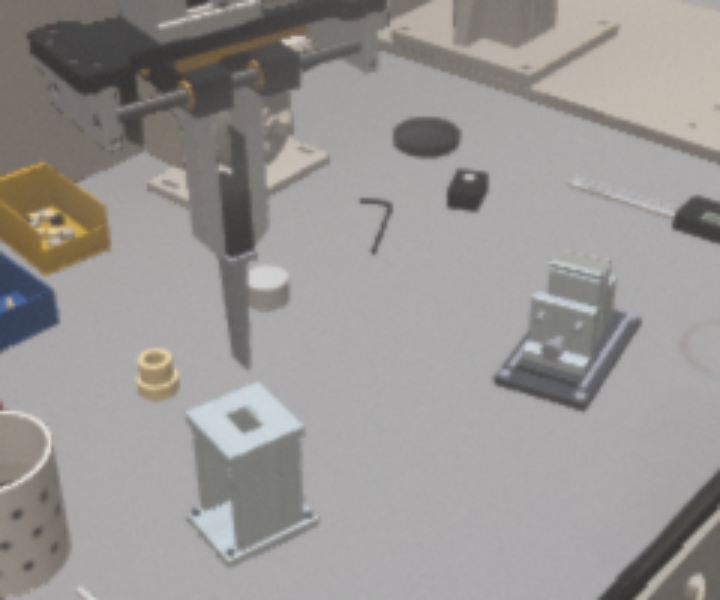

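The gauge is held upright above the stand, tip near (243,365) and well clear. Carrying it to the fixture.

To row units: 180 mm / 250 = 0.72, 140 mm / 250 = 0.56, -0.34 rad / 4 = -0.085.

```bash
echo '[[[0.008, 0.08, 0, 0, 0, -0.0075], [0.02, 0.24, 0, 0, 0, -0.025], [0.032, 0.4, 0, 0, 0, -0.045], [0.048, 0.56, 0, 0, 0, -0.065], [0.06, 0.72, 0, 0, 0, -0.085]]]' > next.json && python3 nudge.py next.json
python3 -c "
from h import *
go(455.4,-80.5,221,0.211)"
```

```text
clock: 5.95
eef_pos: [478.3, 39.7, 219.8]
eef_rot: [-3.141, 0.002, 0.083]
wrist_force: [1.1, 0.3, -2.0]
finger_gap: 15.7
finger_force: 45.0
shift [-32.79 117.92  -1.14] rot [-0.0002  0.0018 -0.1277] clock 5.95 j [ 0.01  0.13  1.69 -0.    1.32  1.49]
```

To row units: 118 mm / 250 = 0.472, 105 mm / 250 = 0.42, -0.128 rad / 4 = -0.032.

```bash
echo '[[[-0.04, 0.152, 0, 0, 0, -0.0125], [-0.084, 0.304, 0, 0, 0, -0.025], [-0.12, 0.42, 0, 0, 0, -0.032], [-0.132, 0.472, 0, 0, 0, -0.032], [-0.132, 0.472, 0, 0, 0, -0.032]]]' > next.json && python3 nudge.py next.json
echo '[[[0, 0, 0, 0, 0, 0], [0, 0, 0, 0, 0, 0], [0, 0, 0, 0, 0, 0]]]' > next.json && python3 nudge.py next.json
python3 - <<'E'
from h import *
for n in("top","wrist"):
    p,d,K,W=cam(n); np.savez("/tmp/c"+n,p=p,d=d,K=K,W=W); save("c"+n,p)
go(455.4,-80.5,221,0.211); print(manip.read_state()["wrist_force"])
E
```

```text
clock: 6.45
eef_pos: [455.3, -80.0, 220.3]
eef_rot: [-3.141, 0.001, 0.205]
wrist_force: [0.5, -0.1, -0.7]
finger_gap: 15.4
finger_force: 45.0
clock: 6.75
eef_pos: [455.8, -78.2, 220.9]
eef_rot: [-3.141, 0.0, 0.209]
wrist_force: [-0.6, 0.2, -0.5]
finger_gap: 15.6
finger_force: 45.0
shift [-0.78  1.93 -0.07] rot [-0.0001  0.0001 -0.0023] clock 6.85 j [-0.25  0.09  1.73  0.    1.32  1.11]
[ 0.60490241  0.23508413 -0.94418218]
```

View pics/cwrist.png

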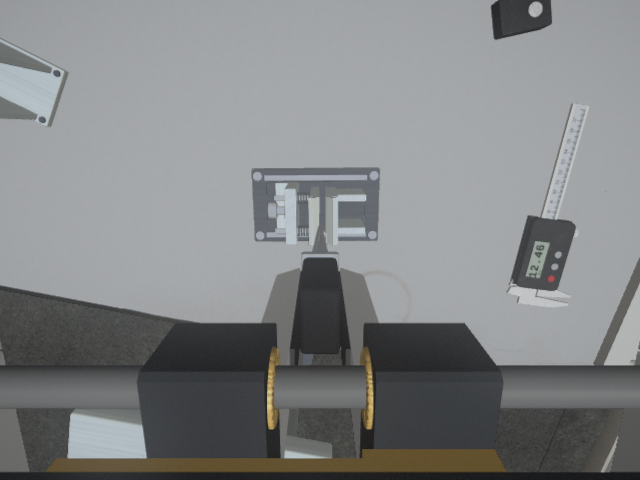

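The blade tip is near (322,186), over the gap. Now I measure the tip against the gap.

```bash
python3 - <<'E'
from h import *
z=np.load("/tmp/cwrist.npz"); p,d,K,W=z["p"],z["d"],z["K"],z["W"]; w=cloud(d,K,W); h=w[...,2]
yaw=.211; ex=np.array([np.cos(yaw),np.sin(yaw)]); ey=np.array([-np.sin(yaw),np.cos(yaw)]); c=np.array([454.06,-74.22])
fx=(w[...,:2]-c)@ex; fy=(w[...,:2]-c)@ey
R=np.zeros(h.shape,bool); R[175:252,300:345]=1
for v in range(180,252,6):
    m=np.where(R[v]&(h[v]>100))[0]
    if len(m): print(v,m.min(),m.max(),"z",np.nanmedian(h[v,m]).round(1),"x",np.median(fx[v,m]).round(1),"y",fy[v,m].min().round(1),fy[v,m].max().round(1))
B=np.zeros(h.shape,bool); B[160:250,245:385]=1
for lo,hi in((73,76),(76,84)):
    m=B&(h>lo)&(h<hi)&(fy<8)
    for s,t in((m&(fy>-6),"spr"),(m&(fy<-6),"fix")): print(lo,t,s.sum(),fx[s].min().round(1),fx[s].max().round(1),fy[s].min().round(1),fy[s].max().round(1))
b=B&(h>4)&(h<13); r=cv2.minAreaRect(w[b][:,:2].astype(np.float32)); print(r)
E
```

```text
228 317 321 z 143.7 x 9.6 y -5.3 -2.6
234 316 323 z 159.1 x 9.5 y -6.5 -2.1
240 314 324 z 173.2 x 9.5 y -7.0 -1.1
246 313 326 z 186.1 x 9.6 y -8.0 -0.7
73 spr 36 -4.4 20.0 -3.0 3.6
73 fix 118 -19.4 20.0 -19.0 -9.6
76 spr 404 -19.8 19.9 -3.0 5.2
76 fix 462 -20.2 19.9 -18.7 -9.6
((454.12579345703125, -74.33476257324219), (73.57293701171875, 126.53580474853516), 11.979009628295898)
```

To row units: 38 mm / 250 = 0.152, 2.2 mm / 250 = 0.0088.

```bash
echo '[[[-0.002, 0.0088, 0.04, 0, 0, 0], [-0.002, 0.0088, 0.1, 0, 0, 0], [-0.002, 0.0088, 0.152, 0, 0, 0], [-0.002, 0.0088, 0.152, 0, 0, 0], [-0.002, 0.0088, 0.152, 0, 0, 0]]]' > next.json && python3 nudge.py next.json
python3 - <<'E'
from h import *
p,d,K,W=cam("wrist"); w=cloud(d,K,W); h=w[...,2]
yaw=.2105; ex=np.array([np.cos(yaw),np.sin(yaw)]); ey=np.array([-np.sin(yaw),np.cos(yaw)]); c=np.array([454.06,-74.22])
fx=(w[...,:2]-c)@ex; fy=(w[...,:2]-c)@ey
for v in range(206,252,4):
    m=np.where((h[v]>94)&(h[v]<180)&(abs(fx[v])<14)&(abs(fy[v]+6)<8))[0]
    if len(m): print(v,m.min(),m.max(),"z",np.nanmedian(h[v,m]).round(1),"x",np.median(fx[v,m]).round(1),"y",fy[v,m].min().round(1),fy[v,m].max().round(1))
for t,a,b in(("spr",-6.3,8),("fix",-22,-6.3)):
    s=(h>73)&(h<80)&(fy>a)&(fy<b)&(abs(fx)<22); print(t,s.sum(),fy[s].min().round(1),fy[s].max().round(1))
go(455.4,-80.5,150,0.211)
E
```

```text
clock: 7.35
eef_pos: [455.6, -81.3, 182.9]
eef_rot: [-3.141, 0.0, 0.208]
wrist_force: [-0.4, -0.1, -0.1]
finger_gap: 15.6
finger_force: 45.0
226 318 321 z 99.8 x 8.7 y -8.2 -6.2
230 317 322 z 111.1 x 8.7 y -8.8 -5.6
234 316 323 z 121.0 x 8.6 y -9.4 -5.0
238 315 324 z 130.8 x 8.7 y -9.9 -4.5
242 314 325 z 139.9 x 8.7 y -10.4 -4.0
246 313 326 z 148.1 x 8.7 y -10.9 -3.6
250 312 327 z 155.2 x 8.5 y -11.3 -3.2
spr 247 -3.2 5.1
fix 269 -18.8 -9.0
shift [-0.22 -0.95 33.33] rot [ 0.0002 -0.0004 -0.0031] clock 7.4 j [-0.26  0.13  1.79  0.    1.23  1.11]
```

To row units: 28 mm / 250 = 0.112, 22 mm / 250 = 0.088.

```bash
echo '[[[0, -0.0036, 0.02, 0, 0, 0], [0, -0.0036, 0.056, 0, 0, 0], [0, -0.0036, 0.088, 0, 0, 0], [0, -0.0036, 0.112, 0, 0, 0], [0, -0.0036, 0.112, 0, 0, 0]]]' > next.json && python3 nudge.py next.json
echo '[[[0, 0, 0.016, 0, 0, 0], [0, 0, 0.032, 0, 0, 0], [0, 0, 0.048, 0, 0, 0], [0, 0, 0.048, 0, 0, 0], [0, 0, 0.048, 0, 0, 0]]]' > next.json && python3 nudge.py next.json
```

```text
clock: 7.9
eef_pos: [455.0, -80.3, 154.0]
eef_rot: [-3.141, 0.001, 0.208]
wrist_force: [0.4, 0.0, -0.2]
finger_gap: 16.1
finger_force: 45.0
clock: 8.4
eef_pos: [455.4, -80.5, 143.0]
eef_rot: [-3.142, 0.0, 0.208]
wrist_force: [0.7, 0.2, -0.1]
finger_gap: 15.8
finger_force: 45.0
```

No contact force yet; tip about 18 mm in. Continuing in smaller steps.

To row units: 8 mm / 250 = 0.032, 6 mm / 250 = 0.024.

```bash
echo '[[[0, 0, 0.012, 0, 0, 0], [0, 0, 0.024, 0, 0, 0], [0, 0, 0.032, 0, 0, 0], [0, 0, 0.032, 0, 0, 0]]]' > next.json && python3 nudge.py next.json
echo '[[[0, 0, 0.006, 0, 0, 0], [0, 0, 0.012, 0, 0, 0], [0, 0, 0.016, 0, 0, 0], [0, 0, 0.016, 0, 0, 0]]]' > next.json && python3 nudge.py next.json
echo '[[[0, 0, 0.004, 0, 0, 0], [0, 0, 0.008, 0, 0, 0], [0, 0, 0.012, 0, 0, 0], [0, 0, 0.012, 0, 0, 0]]]' > next.json && python3 nudge.py next.json
```

```text
clock: 8.8
eef_pos: [455.3, -80.4, 134.6]
eef_rot: [-3.141, 0.0, 0.208]
wrist_force: [0.4, -0.2, -1.4]
finger_gap: 15.8
finger_force: 45.0
clock: 9.2
eef_pos: [455.4, -80.4, 130.9]
eef_rot: [-3.142, 0.0, 0.208]
wrist_force: [1.2, -0.0, -0.9]
finger_gap: 15.5
finger_force: 45.0
clock: 9.6
eef_pos: [455.6, -80.5, 128.1]
eef_rot: [3.141, -0.0, 0.208]
wrist_force: [0.8, 1.6, 1.4]
finger_gap: 16.0
finger_force: 45.0
```

To row units: 2 mm / 250 = 0.008, 1 mm / 250 = 0.004.

```bash
echo '[[[0, 0, 0.004, 0, 0, 0], [0, 0, 0.008, 0, 0, 0], [0, 0, 0.008, 0, 0, 0]]]' > next.json && python3 nudge.py next.json
echo '[[[0, 0, 0.004, 0, 0, 0], [0, 0, 0.008, 0, 0, 0], [0, 0, 0.008, 0, 0, 0]]]' > next.json && python3 nudge.py next.json
```

```text
clock: 9.9
eef_pos: [455.7, -80.5, 126.2]
eef_rot: [3.141, -0.001, 0.208]
wrist_force: [0.5, 0.4, 5.3]
finger_gap: 16.0
finger_force: 45.0
clock: 10.2
eef_pos: [455.9, -80.6, 124.6]
eef_rot: [3.141, -0.001, 0.208]
wrist_force: [-0.5, -0.1, 8.2]
finger_gap: 15.9
finger_force: 45.0
```

```bash
for i in 1 2 3; do echo '[[[0, 0, 0, 0, 0, 0], [0, 0, 0, 0, 0, 0], [0, 0, 0, 0, 0, 0]]]' > next.json && python3 nudge.py next.json | grep -E "pos|force"; done
python3 - <<'E'
from h import *
p,d,K,W=cam("wrist"); w=cloud(d,K,W); h=w[...,2]
b=(h>4)&(h<13)&(np.hypot(w[...,0]-454,w[...,1]+74)<75); r=cv2.minAreaRect(w[b][:,:2].astype(np.float32)); print(r)
p,*_=cam("scene"); save("s3",cv2.resize(p[170:270,340:440],(600,600)))
E
```

```text
eef_pos: [455.9, -80.6, 124.6]
wrist_force: [0.3, 0.4, 8.0]
finger_force: 45.0
eef_pos: [455.9, -80.6, 124.6]
wrist_force: [0.1, -0.3, 7.2]
finger_force: 45.0
eef_pos: [455.9, -80.6, 124.6]
wrist_force: [0.3, -0.5, 7.6]
finger_force: 45.0
((454.0755920410156, -74.25204467773438), (73.95439910888672, 126.2068862915039), 12.417417526245117)
```

View pics/s3.png

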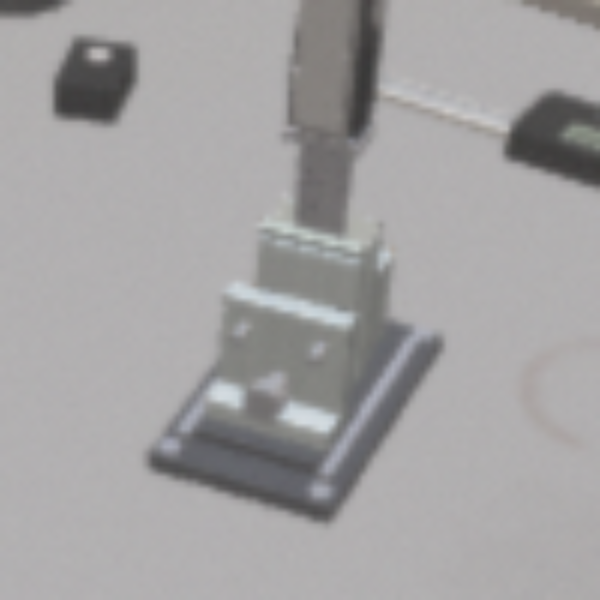

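The blade sits square between the plates, with about 8 N of steady push. The fixture hasn't moved (its base is still at (454.1, -74.3)). Handing in.

```bash
python3 -c "
from cell import manip, imaging, order
print(order.sign_off())"
```

```text
the job is handed in; nothing more can be done
None
```

I handed the job in with the gauge still gripped by its handle and its blade about 36 mm down in the gap, upright and still, at about 8 N of steady push; the fixture has not moved, and no pass or fail result came back.

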